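# Put the proofing press on impression

### The arm

A 7-joint arm with a two-finger parallel gripper is mounted at the origin on a cart in front of the work surface, level with it; the furniture and walls round the work are solid. World frame = base frame: x ahead of the robot, y to its left, z up, the work surface at z = 0. Lengths are in m, angles in degrees, forces in N, time in s.
With the tool pointing down it reaches from about 0.425 to 0.95 m from the base axis. Payload 4.7 kg.
Tool frame: the origin (TCP) lies at the very end of the fingers, on their centre line; the grasp point (between the pads) lies 19 mm behind it (manip.pinch_z is the distance from the TCP to the grasp point, in m); z points along the fingers, y is the line along which they close (so a half turn about z gives the same grasp; the last joint's range is limited). The gripper opens to 87 mm and grips with 3 to 60 N. Pads are 19 mm wide; open, the fingers measure 117 mm over their backs; the gripper's body (75 mm by 190 mm) begins 51 mm behind the grasp point.
Start: joints at [62.687, 26.849, -2.785, 87.806, 1.381, 65.374, -4.715], TCP at [0.292, -0.608, 0.223] pointing down, gripper open.
Joint ranges: [-148.3, 148.3], [-19.14, 114.17], [-79.39, 73.82], [5.75, 140.21], [-59.74, 239.74], [12.07, 113.84], [-152.46, 152.46]. Speed limits (degrees/s): [147.25, 147.25, 180, 180, 180, 180, 180].

### API

Orientations are given as [roll, pitch, yaw] about the fixed x, y, z axes, in that order (R = Rz(yaw) Ry(pitch) Rx(roll)).
In Python, from plant import manip gives the robot as it stands.
- The arm moves only by the tool arm_command, never from a script. Its argument "plan" is a list of rows, each an object of numbers: "tx", "ty", "tz": the shift along the tool's x, y, z scaled (see below); "roll": the turn about the tool's z scaled (see below); "fingers": the opening, from -1 (shut) to 1 (fully open). In form: [{"tx": .., "ty": .., "tz": .., "roll": .., "fingers": ..}, ...]. A call has 1 to 8 rows; each row is the pose to reach, as a shift and turn from the pose commanded when the call began, along the tool's axes at that moment; what a row does not reach only later rows make up. The controller multiplies each number of a shift by 10 cm and each number of a turn by 120 degrees. A row lasts 1/10 s, in which the tool goes at most 50 mm and 8.59 degrees, less where a joint would pass 70% of its speed; a pose out of reach is approached as far as the arm can. A call with a number of a shift or a turn outside -1 to 1 is refused whole. A call with a gripper value outside its range is refused whole. The fingers move at their own pace and stop on an object; "force" is the grip in N (left out, the last holds). Time passes only in rows, so rows that repeat a pose let the fingers close. It gives the time, the measured TCP pose, the force, the opening and the grip force at its end, in the units of the state.
- manip.sense(): the state, without advancing time (a new reading comes with each control period).
- manip.capture(name): name is "side" or "top"; returns the picture (400x640x3 uint8, blue, green, red); there is no depth.
- manip.camera_model(name): a dict with "fx", "fy", "cx", "cy" (pixels), "dist" ([k1, k2, p1, p2, k3] as OpenCV has them; the pictures are not rectified), "R" (3x3) and "t" (3): a world point X has camera coordinates R X + t. Camera axes: x right, y down, z forward; pixel columns grow to the right and rows downward; lengths in m; the calibration is good to about 2 mm. A picture is of the moment at which its call begins. camera_model takes no time and is no camera call.
- manip.hand_in(): hands the job in; it is judged then, once.
Trained networks look in the newest picture that a camera, given by its name, has taken for a name from the list of things; names that differ only in an ending like _2 or _b are one class to them, and where a whole thing is asked for, a point or a joint stands for the part that bears it (a point fixed in the world has none). Each returns a list of dicts, best first, with "p" (0 to 1); they miss things now and then, are a little off and sometimes report something else, mostly with a low value. They report only what shows in the picture. A call takes as long as a camera call. They do not tell look-alikes from the thing itself.
- manip.regions_of(camera, target): "region" (400x640 bool, what is visible of it).
- manip.spot_point(camera, target): "xyz" ([x, y, z] in m, in the coordinates of the camera as it stood for that picture, good to about 4 mm: a listed point, or the origin of a listed thing).
The state is a dict: "clock": time; "q": joint angles; "joint_vel": joint speeds; "joint_efforts": joint torques, N m; "position": TCP position; "tool_rot": TCP orientation; "ft_force": force on the tool from outside, world axes, zero at the start; "moment": the same for the moment, N m; "grip_width": finger opening in m; "grip_force": force on a finger pad.
Only numpy, scipy, OpenCV 4.12 (cv2) and the standard library are available. Lean on these libraries where they do the work, as an engineer would, in place of code of your own. Each camera call takes 0.05 s, during which the arm holds its last target. There are 200 camera calls.

### The job

Set the tabletop printing press up for a proof. While its roller is still lifted, push the lino block along the bed under the roller until it is right up against the stop bar at the far end; then throw the impression lever out of its parked notch (the one nearest the open end of the bed) and leave it clicked home in the notch that has the tall thumbscrew beside it. Do not shift the jar, the ink roller or the tape that stand around the press.

Things in the scene. Friction and masses are not known exactly. Their poses are not given: they have to be found in the camera images.
- press: Grey tabletop relief-printing press, fixed, 325 x 300 mm, 162 high. Origin: centre of underside; x along the bed from open feed end to stop bar, y left, z up. Bed top z 30 mm, x -165..159. Guide strips 8 mm high, inner faces y +-52, x -132..138. Cheeks x 23..107, |y| 75..87, 140 high, tie bar on top. Star wheel on the left (y to 131) is not used. Lever housing at right: x -67..67, y -163..-87.
- stop_face (a point): Middle of the stop bar's face towards the feed end, at bed height: x 130, y 0, z 30 mm in the press's frame. The bar is 16 mm high. The roller (60 mm diameter, axis at x 65 mm) hangs 31 mm above the bed when lifted.
- gate (a point): Centre of the steel gate plate's slot, on the plate's top: x 0, y -130, z 98 mm in the press's frame. The slot runs along x; its outer (-y) side has four V notches, with bottoms at x -30 (parked, nearest the feed end), -10, +10 and +30 mm.
- block: Lino block: plywood base, grey face carved with a pale leaf, 170 x 100 x 22 mm (x, y, z), about 0.3 kg, loose, flat on the bed between the guide strips (4 mm side play in all). Origin: centre of its underside; x along its length. Against the stop bar its origin is at x 45 mm in the press's frame. It passes under the lifted roller with 9 mm to spare.
- grip (a point): Centre of the lever's black round grip (24 mm diameter, 47 mm long, spins on the stem), 170 mm above the lever's pivot at x 0, y -130, z 20 mm in the press's frame. Seated in the four notches, from parked: grip x -65, -22, 22, 65 mm; y -130; z 177, 189, 189, 177 mm.
- stem_ball (a point): The 10 mm ball on the lever's stem, 80 mm above the pivot, which sits in a notch of the gate plate.
- throw_angle (a joint): Swing of the lever along the slot, about the press's y axis, rad: 0 = parked (roller lifted); grows as the grip goes to the press's +x; the other notches are at 0.26, 0.52, 0.78. Throwing it lowers the roller by up to 8 mm, to 1 mm above the block.
- throw_side (a joint): Sideways give of the lever, rad: 0 = seated in a notch, held there by a spring (about 3 N at the grip); grows as the grip goes to the press's +y, at most 0.15. 0.10 (17 mm at the grip) clears the teeth. The teeth have 45 degree flanks: pushing the grip along the slot with about 10 N also rides the lever over a tooth and it snaps into the next notch.
- marker_screw: Tall round steel thumbscrew (15 mm diameter, stands 26 mm above the gate plate), fixed beside one of the three working notches, 20.5 mm to the -y side of where the stem ball sits in that notch. Origin: its axis at the plate's top; x, y parallel to the press's. The other two working notches have only flat plugs there.
- jar: Paint jar with blue lid, 63 mm diameter, 66 mm high, standing on the table right of the press. Origin: centre of the underside.
- brayer: Ink roller (brayer) with wooden handle, 103 x 159 x 35 mm, lying left of the press. Origin: centre of the underside.
- tape: Roll of masking tape, 100 mm diameter, 25 mm high, lying right of the press. Origin: centre of the underside.
There are look-alikes about, which are no part of the job. Leave any blue look-alike of the block alone.

How it is judged:
By the outcome, as a careful person would: the job done as asked, in the order asked, and still so for the second after the job is handed in, with the robot touching nothing.
It also fails if it takes over 48 s, if anything falls off the work surface, if the arm or the gripper's body presses on something with over 40 N, if the wrist force passes 120 N, or if a joint passes its speed limit or range.

## Working session

There is one attempt and no reset: what is moved stays moved. The work goes in short steps, Python scripts to look and compute and a tool call to move; the robot and the scene stay as the last step left them, time stands still between calls to the robot, and variables do not carry over. Pictures are saved under pics/ and viewed, at most 10 in all, crops included, and the job is handed in when it is done.

Besides the shell and the picture viewer there is one more tool, called after "Emit:" as name([rows], argument=value, ...), one row to a line, values as JSON. arm_command: Moves the arm, as the interface text tells. Shifts and turns lie within -1 to 1; 1 stands for 10 cm of shift or 120 degrees of turn. Its arguments: {"type":"object","properties":{"plan":{"type":"array","items":{"type":"object","properties":{"tx":{"type":"number"},"ty":{"type":"number"},"tz":{"type":"number"},"roll":{"type":"number"},"fingers":{"type":"number"}}}},"force":{"type":"number"}},"required":["plan"]}

```bash
mkdir -p pics; ls; cat > h.py <<'E'
import numpy as np, cv2
from plant import manip
def world(cam,p):
    m=manip.camera_model(cam); return np.array(m['R']).T@(np.array(p)-np.array(m['t']))
def proj(cam,X):
    m=manip.camera_model(cam); K=np.array([[m['fx'],0,m['cx']],[0,m['fy'],m['cy']],[0,0,1.]])
    R=np.array(m['R']);return cv2.projectPoints(np.array(X,float).reshape(-1,3),cv2.Rodrigues(R)[0],np.array(m['t'],float),K,np.array(m['dist'],float))[0].reshape(-1,2)
E
python3 - <<'E'
from h import *
s=manip.sense();print({k:np.round(s[k],3) for k in('clock','position','tool_rot','ft_force','grip_width')})
for c in('side','top'):
    cv2.imwrite(f'pics/{c}0.png',manip.capture(c))
    print(c,'cam at',world(c,[0,0,0]).round(3))
    for t in('press','stop_face','gate','block','grip','stem_ball','marker_screw','jar','brayer','tape'):
        print(t,[(round(d['p'],2),world(c,d['xyz']).round(3).tolist(),proj(c,world(c,d['xyz']))[0].round().tolist()) for d in manip.spot_point(c,t)][:3])
E
```

```text
pics
{'clock': np.float64(0.0), 'position': array([ 0.292, -0.608,  0.221]), 'tool_rot': array([-1.79888e+02,  2.00000e-03,  2.56600e+01]), 'ft_force': array([-0.986, -0.147,  0.021]), 'grip_width': np.float64(0.087)}
side cam at [0.587 0.908 0.931]
press [(0.59, [0.588, 0.066, -0.001], [314.0, 244.0])]
stop_face [(0.64, [0.712, 0.073, 0.027], [274.0, 240.0])]
gate [(0.63, [0.591, -0.058, 0.1], [312.0, 194.0])]
block [(0.78, [0.459, 0.294, 0.001], [361.0, 304.0]), (0.68, [0.554, 0.067, 0.032], [324.0, 237.0])]
grip [(0.6, [0.526, -0.063, 0.18], [332.0, 173.0])]
stem_ball [(0.73, [0.587, 0.065, -0.001], [314.0, 244.0]), (0.56, [0.558, -0.061, 0.093], [322.0, 195.0])]
marker_screw [(0.48, [0.624, -0.083, 0.099], [302.0, 190.0])]
jar [(0.73, [0.484, -0.289, -0.004], [339.0, 175.0])]
brayer [(0.8, [0.661, 0.367, 0.0], [287.0, 330.0])]
tape [(0.65, [0.687, -0.34, 0.003], [287.0, 167.0])]
top cam at [0.389 0.039 1.573]
press [(0.93, [0.587, 0.071, -0.003], [301.0, 213.0])]
stop_face []
gate [(0.64, [0.591, -0.063, 0.096], [341.0, 208.0]), (0.59, [0.558, -0.064, 0.096], [342.0, 218.0])]
block [(0.83, [0.46, 0.293, -0.002], [236.0, 250.0]), (0.59, [0.552, 0.068, 0.027], [301.0, 223.0])]
grip [(0.56, [0.528, -0.062, 0.18], [343.0, 225.0])]
stem_ball [(0.48, [0.559, -0.063, 0.097], [341.0, 218.0]), (0.41, [0.719, 0.075, 0.027], [300.0, 174.0])]
marker_screw [(0.7, [0.664, 0.361, -0.003], [218.0, 192.0])]
jar [(0.85, [0.486, -0.293, 0.001], [406.0, 242.0])]
brayer [(0.86, [0.662, 0.363, -0.002], [217.0, 192.0])]
tape [(0.65, [0.689, -0.334, 0.002], [416.0, 184.0])]
```

```bash
python3 - <<'E'
import cv2
a=cv2.imread('pics/top0.png')[150:290,190:440];b=cv2.imread('pics/side0.png')[130:350,230:430]
cv2.imwrite('pics/t1.png',cv2.resize(a,None,fx=3.2,fy=3.2,interpolation=cv2.INTER_CUBIC))
cv2.imwrite('pics/s1.png',cv2.resize(b,None,fx=2.7,fy=2.7,interpolation=cv2.INTER_CUBIC))
E
```

```text
(no output)
```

View pics/t1.png

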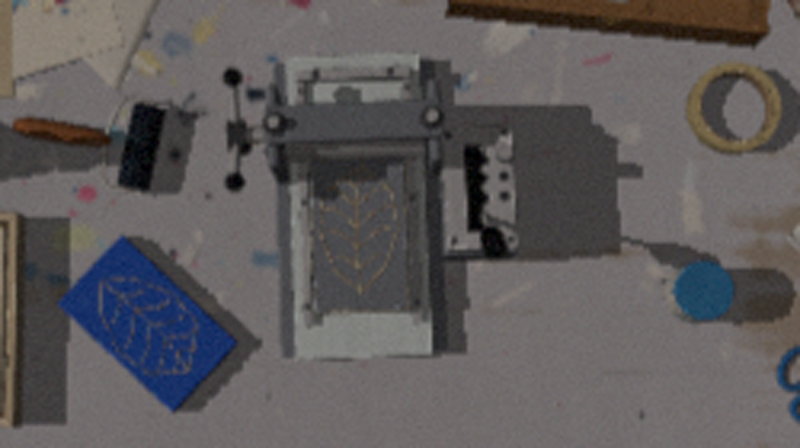

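View pics/s1.png

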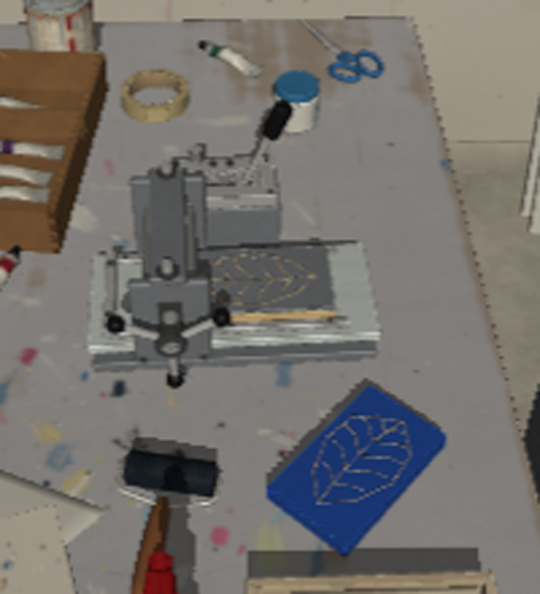

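```bash
cat >> h.py <<'E'
P={'press':[0,0,0],'stop_face':[130,0,30],'gate':[0,-130,98]}
def tow(pose,X):
    x,y,a=pose;c,s=np.cos(a),np.sin(a);X=np.atleast_2d(X)/1000.
    return np.c_[x+c*X[:,0]-s*X[:,1],y+s*X[:,0]+c*X[:,1],X[:,2]]
def frm(pose,W):
    x,y,a=pose;c,s=np.cos(a),np.sin(a);d=np.array(W)-[x,y,0]
    return 1000*np.array([c*d[0]+s*d[1],-s*d[0]+c*d[1],d[2]])
E
python3 - <<'E'
from h import *
from scipy.optimize import least_squares
Pg=dict(P,grip=[-65,-130,177],stem_ball=[-30,-130,95])
obs=[]
for i in range(3):
  for c in('side','top'):
    im=manip.capture(c)
    for t in Pg:
      for d in manip.spot_point(c,t):
        w=world(c,d['xyz'])
        if np.linalg.norm(w-tow([.588,.068,.026],Pg[t])[0])<.02: obs.append((Pg[t],w))
f=lambda p:np.concatenate([(tow(p,a)[0]-w)[:2] for a,w in obs])
r=least_squares(f,[.588,.068,.02],loss='soft_l1',f_scale=.004);pose=r.x
np.save('pose.npy',pose);print(len(obs),pose.round(4),np.degrees(pose[2]),np.abs(r.fun).mean())
for c in('side','top'):
  im=manip.capture(c)
  for d in manip.spot_point(c,'block'):print(c,d['p'],frm(pose,world(c,d['xyz'])).round(1))
  for d in manip.spot_point(c,'marker_screw'):print(c,'screw',d['p'],frm(pose,world(c,d['xyz'])).round(1))
  o=proj(c,tow(pose,[0,-130,98]))[0].astype(int)
  k=8;x0,y0=o[0]-35,o[1]-35
  big=cv2.resize(im[y0:y0+70,x0:x0+50],None,fx=k,fy=k,interpolation=cv2.INTER_CUBIC)
  for x,col in((-10,(0,0,255)),(10,(0,255,0)),(30,(255,0,0))):
    for u,v in (proj(c,tow(pose,[[x,-150.5,98],[x,-150.5,124]]))-[x0,y0]+.5)*k: cv2.circle(big,(int(u),int(v)),4,col,1)
  globals()[c]=big
cv2.imwrite('pics/screw.png',np.hstack([side,top]))
# press outline check
im=cv2.imread('pics/top0.png')
E
```

```text
26 [0.5867 0.0684 0.0282] 1.6176870647856105 0.001536294672629015
side 0.65 [-119.6  228.2    3.9]
side 0.56 [-33.6   1.5  34. ]
side screw 0.6 [  33.8 -149.8   96.7]
side screw 0.33 [   1.  -124.9   99.4]
top 0.81 [-35.2  -0.8  27.3]
top 0.7 [-120.   227.    -0.8]
top 0.47 [-0.1 -1.   0.3]
top screw 0.59 [  34.3 -150.5   98.2]
```

View pics/screw.png

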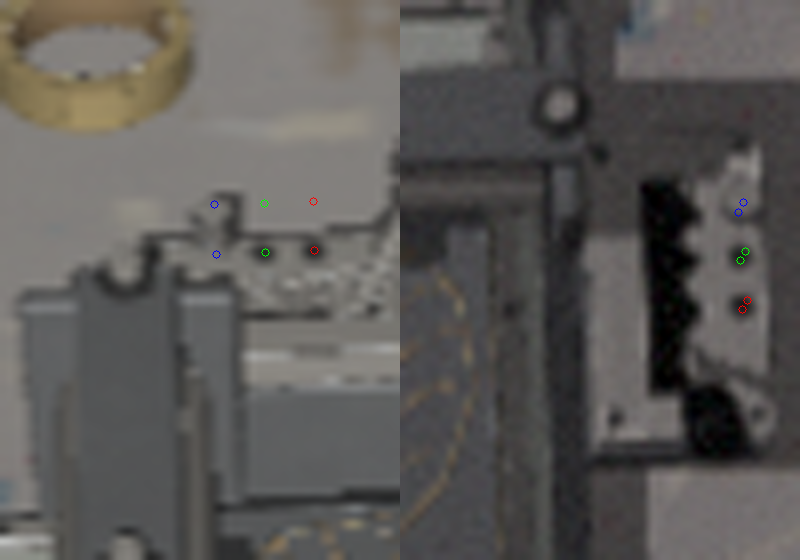

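Candidates for the block: grey block in the press (top px 301,223) and the blue one (236,250). The grey one lies between the guides, so it is the block. The tall screw is at the blue marks (+30 notch), shown in the crop at side (214,215) and top (740,205). The +-10 notches only show dark plugs.

Emit:
arm_command([
  {"tx":0.33,"ty":-0.33,"tz":-0.1},
  {"tx":0.67,"ty":-0.67,"tz":-0.2},
  {"tx":1,"ty":-1,"tz":-0.3},
  {"tx":1,"ty":-1,"tz":-0.3},
])

```text
validation failed for argument at $.pl...
```

Emit:
arm_command([
  {"tx":0.33,"ty":-0.33},
  {"tx":0.67,"ty":-0.67},
  {"tx":1,"ty":-1},
  {"tx":1,"ty":-1},
])

```text
validation failed for argument at $.pl...
```

Emit:
arm_command([
  {"tx":0.33,"ty":-0.33,"roll":0.07},
  {"tx":0.67,"ty":-0.67,"roll":0.14},
  {"tx":1,"ty":-1,"roll":0.2},
  {"tx":1,"ty":-1,"roll":0.2},
  {"tx":1,"ty":-1,"roll":0.2},
])

```text
validation failed for argument at $.pl...
```

Emit:
arm_command([
  {"tx":0.33,"ty":-0.33,"tz":-0.1,"roll":0,"fingers":0.15},
  {"tx":0.67,"ty":-0.67,"tz":-0.2,"roll":0,"fingers":0.15},
  {"tx":1,"ty":-1,"tz":-0.3,"roll":0,"fingers":0.15},
  {"tx":1,"ty":-1,"tz":-0.3,"roll":0,"fingers":0.15},
])

```text
clock: 3.6
position: [0.344, -0.4689, 0.2546]
tool_rot: [179.9, -0.2, 26.3]
ft_force: [-0.7, -1.2, 1.7]
grip_width: 0.0626
grip_force: 0.0
```

Emit:
arm_command([
  {"tx":0.33,"ty":-0.33,"tz":0,"roll":0,"fingers":0.15},
  {"tx":0.67,"ty":-0.67,"tz":0,"roll":0,"fingers":0.15},
  {"tx":1,"ty":-1,"tz":0,"roll":0,"fingers":0.15},
])

```text
clock: 3.9
position: [0.3863, -0.3404, 0.2527]
tool_rot: [180.0, -0.0, 25.6]
ft_force: [1.3, -0.8, 0.5]
grip_width: 0.051
grip_force: 0.0
```

Emit:
arm_command([
  {"tx":0.33,"ty":-0.33,"tz":0,"roll":0.07,"fingers":0.15},
  {"tx":0.67,"ty":-0.67,"tz":0,"roll":0.14,"fingers":0.15},
  {"tx":1,"ty":-1,"tz":0,"roll":0.2,"fingers":0.15},
  {"tx":1,"ty":-1,"tz":0,"roll":0.2,"fingers":0.15},
  {"tx":1,"ty":-1,"tz":0,"roll":0.2,"fingers":0.15},
])

```text
clock: 4.4
position: [0.4337, -0.2063, 0.2529]
tool_rot: [180.0, -0.0, 1.9]
ft_force: [-0.2, -1.0, -0.4]
grip_width: 0.0502
grip_force: 0.0
```

Emit:
arm_command([
  {"tx":0,"ty":-0.5,"tz":0,"roll":0,"fingers":0.15},
  {"tx":0,"ty":-1,"tz":0,"roll":0,"fingers":0.15},
  {"tx":0,"ty":-1,"tz":0,"roll":0,"fingers":0.15},
])

```text
clock: 4.7
position: [0.4299, -0.1035, 0.2529]
tool_rot: [-179.9, -0.0, 2.1]
ft_force: [0.5, -0.3, 0.3]
grip_width: 0.05
grip_force: 0.0
```

Emit:
arm_command([
  {"tx":0.08,"ty":-0.5,"tz":0,"roll":0,"fingers":0.15},
  {"tx":0.16,"ty":-1,"tz":0,"roll":0,"fingers":0.15},
  {"tx":0.16,"ty":-1,"tz":0,"roll":0,"fingers":0.15},
])

```text
clock: 5.0
position: [0.444, -0.0031, 0.2531]
tool_rot: [-179.9, -0.1, 2.2]
ft_force: [0.3, -0.9, 1.3]
grip_width: 0.0498
grip_force: 0.0
```

Emit:
arm_command([
  {"tx":0,"ty":-0.4,"tz":0,"roll":0,"fingers":0.15},
  {"tx":0,"ty":-0.75,"tz":0,"roll":0,"fingers":0.15},
  {"tx":0,"ty":-0.75,"tz":0.3,"roll":0,"fingers":0.15},
  {"tx":0,"ty":-0.75,"tz":0.7,"roll":0,"fingers":0.15},
  {"tx":0,"ty":-0.75,"tz":1,"roll":0,"fingers":0.15},
  {"tx":0,"ty":-0.75,"tz":1,"roll":0,"fingers":0.15},
])

```text
clock: 5.6
position: [0.4384, 0.0645, 0.1492]
tool_rot: [179.9, 0.5, 1.6]
ft_force: [0.9, -0.0, -0.5]
grip_width: 0.0502
grip_force: 0.0
```

Emit:
arm_command([
  {"tx":0,"ty":0,"tz":0.4,"roll":0,"fingers":0.15},
  {"tx":0,"ty":0,"tz":0.7,"roll":0,"fingers":0.15},
  {"tx":0,"ty":0,"tz":1,"roll":0,"fingers":0.15},
  {"tx":0,"ty":0,"tz":1,"roll":0,"fingers":0.15},
  {"tx":0,"ty":0,"tz":1,"roll":0,"fingers":0.15},
])

```text
clock: 6.1
position: [0.4423, 0.0667, 0.0537]
tool_rot: [180.0, -0.1, 1.6]
ft_force: [0.8, 0.4, -0.1]
grip_width: 0.0501
grip_force: 0.0
```

Emit:
arm_command([
  {"tx":0,"ty":0,"tz":0.1,"roll":0,"fingers":0.15},
  {"tx":0,"ty":0,"tz":0.1,"roll":0,"fingers":0.15},
  {"tx":0,"ty":0,"tz":0.1,"roll":0,"fingers":0.15},
])

```text
clock: 6.4
position: [0.4414, 0.0672, 0.0433]
tool_rot: [180.0, -0.1, 1.7]
ft_force: [0.4, 0.5, -0.2]
grip_width: 0.0503
grip_force: 0.0
```

```bash
python3 - <<'E'
from h import *
p=np.load('pose.npy')
for _ in range(2):
  s=manip.sense();print(frm(p,s['position']).round(1),np.round(s['tool_rot'],2),np.round(s['ft_force'],1),s['clock']); manip.capture('top')
E
```

```text
[-145.3    2.9   43.3] [ 1.7999e+02 -8.0000e-02  1.6500e+00] [ 0.4  0.5 -0.2] 6.4
[-145.3    3.    43.2] [ 1.80e+02 -8.00e-02  1.66e+00] [0.4 0.4 0.4] 6.45
```

Emit:
arm_command([
  {"tx":0.1,"ty":0,"tz":0,"roll":0,"fingers":0.15},
  {"tx":0.2,"ty":0,"tz":0,"roll":0,"fingers":0.15},
  {"tx":0.3,"ty":0,"tz":0,"roll":0,"fingers":0.15},
  {"tx":0.4,"ty":0,"tz":0,"roll":0,"fingers":0.15},
  {"tx":0.5,"ty":0,"tz":0,"roll":0,"fingers":0.15},
  {"tx":0.6,"ty":0,"tz":0,"roll":0,"fingers":0.15},
  {"tx":0.7,"ty":0,"tz":0,"roll":0,"fingers":0.15},
  {"tx":0.8,"ty":0,"tz":0,"roll":0,"fingers":0.15},
])

```text
clock: 7.3
position: [0.5218, 0.0696, 0.0425]
tool_rot: [-180.0, -0.0, 1.7]
ft_force: [-1.3, 0.3, 0.0]
grip_width: 0.0502
grip_force: 0.8
```

Emit:
arm_command([
  {"tx":0.02,"ty":0,"tz":0,"roll":0,"fingers":0.15},
  {"tx":0.04,"ty":0,"tz":0,"roll":0,"fingers":0.15},
  {"tx":0.06,"ty":0,"tz":0,"roll":0,"fingers":0.15},
  {"tx":0.08,"ty":0,"tz":0,"roll":0,"fingers":0.15},
  {"tx":0.08,"ty":0,"tz":0,"roll":0,"fingers":0.15},
])

```text
clock: 7.8
position: [0.5292, 0.0698, 0.0426]
tool_rot: [-180.0, -0.1, 1.7]
ft_force: [0.1, -0.0, 0.1]
grip_width: 0.0501
grip_force: 0.2
```

```bash
python3 - <<'E'
from h import *
p=np.load('pose.npy')
s=manip.sense();print(frm(p,s['position']).round(1),np.round(s['ft_force'],1),s['clock'])
for c in('side','top'):
  cv2.imwrite(f'pics/{c}2.png',manip.capture(c))
  for d in manip.spot_point(c,'block'):print(c,d['p'],frm(p,world(c,d['xyz'])).round(1))
E
```

```text
[-57.4   3.   42.6] [ 0.1 -0.   0.1] 7.8
side 0.68 [39.   3.  31.7]
side 0.65 [-117.7  228.6    3.3]
top 0.77 [39.4  1.5 27.4]
top 0.61 [-122.1  228.9   -3.5]
```

Emit:
arm_command([
  {"tx":0.01,"ty":0,"tz":0,"roll":0,"fingers":0.15},
  {"tx":0.02,"ty":0,"tz":0,"roll":0,"fingers":0.15},
  {"tx":0.03,"ty":0,"tz":0,"roll":0,"fingers":0.15},
  {"tx":0.04,"ty":0,"tz":0,"roll":0,"fingers":0.15},
  {"tx":0.05,"ty":0,"tz":0,"roll":0,"fingers":0.15},
  {"tx":0.05,"ty":0,"tz":0,"roll":0,"fingers":0.15},
])

```text
clock: 8.6
position: [0.5341, 0.0699, 0.0425]
tool_rot: [-180.0, -0.0, 1.7]
ft_force: [-1.9, -0.6, 0.4]
grip_width: 0.05
grip_force: 0.8
```

Emit:
arm_command([
  {"tx":0.01,"ty":0,"tz":0,"roll":0,"fingers":0.15},
  {"tx":0.02,"ty":0,"tz":0,"roll":0,"fingers":0.15},
  {"tx":0.02,"ty":0,"tz":0,"roll":0,"fingers":0.15},
])

```text
clock: 8.9
position: [0.5347, 0.0699, 0.0424]
tool_rot: [180.0, 0.1, 1.7]
ft_force: [-5.6, 0.2, 3.9]
grip_width: 0.05
grip_force: 2.5
```

Emit:
arm_command([
  {"tx":0.01,"ty":0,"tz":0,"roll":0,"fingers":0.15},
  {"tx":0.02,"ty":0,"tz":0,"roll":0,"fingers":0.15},
  {"tx":0.02,"ty":0,"tz":0,"roll":0,"fingers":0.15},
])

```text
clock: 9.2
position: [0.5348, 0.0699, 0.0421]
tool_rot: [179.9, 0.4, 1.7]
ft_force: [-8.1, 0.7, 7.9]
grip_width: 0.0496
grip_force: 4.3
```

```bash
python3 - <<'E'
from h import *
p=np.load('pose.npy')
s=manip.sense();print(frm(p,s['position']).round(1),np.round(s['ft_force'],1),s['moment'],s['clock'])
for c in('side','top'):
  manip.capture(c)
  for t in('block','grip'):
   for d in manip.spot_point(c,t):print(c,t,d['p'],frm(p,world(c,d['xyz'])).round(1))
E
```

```text
[-51.9   3.   42.1] [-8.1  0.7  7.9] [0.0145299  1.96131227 0.00427941] 9.2
side block 0.85 [-118.5  226.9    3.2]
side block 0.8 [45.  -2.1 30.7]
top block 0.83 [-120.6  229.2   -0.8]
top block 0.55 [41.7 -0.6 26.9]
top grip 0.53 [ -65.6 -129.3  180. ]
```

Emit:
arm_command([
  {"tx":-0.1,"ty":0,"tz":0,"roll":0,"fingers":0.15},
  {"tx":-0.2,"ty":0,"tz":0,"roll":0,"fingers":0.15},
  {"tx":-0.2,"ty":0,"tz":-0.3,"roll":0,"fingers":0.15},
  {"tx":-0.2,"ty":0,"tz":-0.7,"roll":0,"fingers":0.15},
  {"tx":-0.2,"ty":0,"tz":-1,"roll":0,"fingers":0.15},
])

```text
clock: 10.0
position: [0.5185, 0.0697, 0.1446]
tool_rot: [-180.0, -0.2, 1.7]
ft_force: [-0.5, -0.1, -0.0]
grip_width: 0.0499
grip_force: 0.0
```

Emit:
arm_command([
  {"tx":0,"ty":0,"tz":-0.5,"roll":0,"fingers":0.6},
  {"tx":0,"ty":0,"tz":-1,"roll":0,"fingers":0.6},
  {"tx":0,"ty":0,"tz":-1,"roll":0,"fingers":0.6},
  {"tx":0,"ty":0.5,"tz":-1,"roll":0,"fingers":0.6},
  {"tx":0,"ty":1,"tz":-1,"roll":0,"fingers":0.6},
  {"tx":0,"ty":1,"tz":-1,"roll":0,"fingers":0.6},
])

```text
clock: 10.6
position: [0.5206, -0.0392, 0.2419]
tool_rot: [179.7, -0.0, 0.9]
ft_force: [-0.4, 0.8, -1.3]
grip_width: 0.0692
grip_force: 0.0
```

```bash
python3 - <<'E'
from h import *
p=np.load('pose.npy')
for c in('side','top'):
  im=manip.capture(c); cv2.imwrite(f'pics/{c}3.png',im)
  for t in('block','grip'):
   for d in manip.spot_point(c,t):print(c,t,d['p'],frm(p,world(c,d['xyz'])).round(1))
s=manip.sense();print(frm(p,s['position']).round(1),np.round(s['tool_rot'],1),np.round(s['ft_force'],1),s['clock'])
E
```

```text
side block 0.81 [-123.1  228.2    1.8]
side block 0.77 [45.2 -0.1 32.2]
side grip 0.53 [ -62.9 -132.1  174.8]
top block 0.8 [-120.5  228.9   -4.4]
top block 0.79 [42.1  2.5 28.7]
[-68.8 -95.4 242.5] [-180.    -0.     1.8] [ 0.3  1.1 -0.8] 10.9
```

Emit:
arm_command([
  {"tx":0.04,"ty":0.35,"tz":0,"roll":0,"fingers":0.6},
  {"tx":0.04,"ty":0.35,"tz":0,"roll":0,"fingers":0.6},
  {"tx":0.04,"ty":0.35,"tz":0.25,"roll":0,"fingers":0.6},
  {"tx":0.04,"ty":0.35,"tz":0.5,"roll":0,"fingers":0.6},
  {"tx":0.04,"ty":0.35,"tz":0.74,"roll":0,"fingers":0.6},
  {"tx":0.04,"ty":0.35,"tz":0.74,"roll":0,"fingers":0.6},
])

```text
clock: 11.5
position: [0.5233, -0.0642, 0.1656]
tool_rot: [-179.9, 0.4, 1.8]
ft_force: [0.1, -0.4, 0.1]
grip_width: 0.0697
grip_force: 0.0
```

Emit:
arm_command([
  {"tx":0,"ty":0,"tz":0,"roll":0,"fingers":-1},
  {"tx":0,"ty":0,"tz":0,"roll":0,"fingers":-1},
  {"tx":0,"ty":0,"tz":0,"roll":0,"fingers":-1},
  {"tx":0,"ty":0,"tz":0,"roll":0,"fingers":-1},
  {"tx":0,"ty":0,"tz":0,"roll":0,"fingers":-1},
  {"tx":0,"ty":0,"tz":0,"roll":0,"fingers":-1},
], force=20)

```text
clock: 12.1
position: [0.5259, -0.0655, 0.1689]
tool_rot: [180.0, -0.0, 1.7]
ft_force: [0.7, 0.4, -0.0]
grip_width: 0.0295
grip_force: 0.0
```

```bash
python3 - <<'E'
from h import *
p=np.load('pose.npy')
s=manip.sense();print(frm(p,s['position']).round(1),np.round(s['tool_rot'],1),np.round(s['ft_force'],1),s['grip_width'],s['clock'])
E
```

```text
[ -64.6 -132.1  168.9] [180.   -0.    1.7] [ 0.7  0.4 -0. ] 0.02946889854121562 12.1
```

Emit:
arm_command([
  {"tx":0,"ty":0,"tz":0,"roll":0,"fingers":-1},
  {"tx":0,"ty":0,"tz":0,"roll":0,"fingers":-1},
  {"tx":0,"ty":0,"tz":0,"roll":0,"fingers":-1},
])

```text
clock: 12.4
position: [0.5258, -0.0648, 0.1688]
tool_rot: [-180.0, -0.0, 1.7]
ft_force: [-1.1, 1.1, 2.8]
grip_width: 0.0238
grip_force: 20.0
```

Emit:
arm_command([
  {"tx":0,"ty":-0.06,"tz":0,"roll":0,"fingers":-1},
  {"tx":0,"ty":-0.12,"tz":0,"roll":0,"fingers":-1},
  {"tx":0,"ty":-0.17,"tz":0,"roll":0,"fingers":-1},
  {"tx":0,"ty":-0.21,"tz":0,"roll":0,"fingers":-1},
  {"tx":0,"ty":-0.21,"tz":0,"roll":0,"fingers":-1},
])

```text
clock: 12.9
position: [0.5251, -0.0484, 0.1687]
tool_rot: [179.6, 0.0, 1.5]
ft_force: [-0.7, -8.2, 2.9]
grip_width: 0.0243
grip_force: 20.7
```

```bash
python3 - <<'E'
from h import *
p=np.load('pose.npy')
s=manip.sense();print(frm(p,s['position']).round(1),np.round(s['tool_rot'],1),np.round(s['ft_force'],1),s['grip_width'],s['clock'])
E
```

```text
[ -64.9 -115.   168.7] [179.6   0.    1.5] [-0.7 -8.2  2.9] 0.024345188050241294 12.9
```

Emit:
arm_command([
  {"tx":0,"ty":-0.03,"tz":0,"roll":0,"fingers":-1},
  {"tx":0,"ty":-0.05,"tz":0,"roll":0,"fingers":-1},
  {"tx":0,"ty":-0.05,"tz":0,"roll":0,"fingers":-1},
])

```text
clock: 13.2
position: [0.525, -0.0444, 0.1686]
tool_rot: [179.6, 0.0, 1.5]
ft_force: [-0.8, -9.3, 2.5]
grip_width: 0.0246
grip_force: 21.2
```

```bash
python3 - <<'E'
from h import *
p=np.load('pose.npy')
for i in range(2):
  s=manip.sense();print(frm(p,s['position']).round(1),np.round(s['tool_rot'],1),np.round(s['ft_force'],1),s['grip_width'],s['clock'])
  c=('side','top')[i];im=manip.capture(c)
  for d in manip.spot_point(c,'grip'):print(c,d['p'],frm(p,world(c,d['xyz'])).round(1))
E
```

```text
[ -64.9 -111.   168.6] [179.6   0.    1.5] [-0.8 -9.3  2.5] 0.024565727876803223 13.2
side 0.53 [ -62.6 -115.2  176.8]
[ -64.9 -111.2  168.6] [179.6   0.    1.5] [ 0.5 -8.7  1.8] 0.024673140474716054 13.3
```

Emit:
arm_command([
  {"tx":0.08,"ty":0,"tz":-0.03,"roll":0,"fingers":-1},
  {"tx":0.16,"ty":0,"tz":-0.06,"roll":0,"fingers":-1},
  {"tx":0.24,"ty":0,"tz":-0.08,"roll":0,"fingers":-1},
  {"tx":0.32,"ty":0,"tz":-0.1,"roll":0,"fingers":-1},
  {"tx":0.4,"ty":0,"tz":-0.11,"roll":0,"fingers":-1},
  {"tx":0.48,"ty":0,"tz":-0.12,"roll":0,"fingers":-1},
  {"tx":0.56,"ty":0,"tz":-0.13,"roll":0,"fingers":-1},
  {"tx":0.65,"ty":0,"tz":-0.13,"roll":0,"fingers":-1},
])

```text
clock: 14.2
position: [0.5901, -0.0424, 0.1815]
tool_rot: [179.6, 0.0, 1.5]
ft_force: [-0.1, -7.7, 2.6]
grip_width: 0.025
grip_force: 20.2
```

```bash
python3 - <<'E'
from h import *
p=np.load('pose.npy')
s=manip.sense();print(frm(p,s['position']).round(1),np.round(s['tool_rot'],1),np.round(s['ft_force'],1),s['grip_width'],s['clock'])
for c in('side','top'):
  im=manip.capture(c)
  for d in manip.spot_point(c,'grip'):print(c,d['p'],frm(p,world(c,d['xyz'])).round(1))
E
```

```text
[   0.2 -110.8  181.5] [179.6   0.    1.5] [-0.1 -7.7  2.6] 0.024985514443687334 14.2
side 0.25 [  34.6 -150.7   98.9]
```

Emit:
arm_command([
  {"tx":0.08,"ty":0,"tz":0,"roll":0,"fingers":-1},
  {"tx":0.16,"ty":0,"tz":0.01,"roll":0,"fingers":-1},
  {"tx":0.24,"ty":0,"tz":0.02,"roll":0,"fingers":-1},
  {"tx":0.32,"ty":0,"tz":0.03,"roll":0,"fingers":-1},
  {"tx":0.4,"ty":0,"tz":0.05,"roll":0,"fingers":-1},
  {"tx":0.48,"ty":0,"tz":0.07,"roll":0,"fingers":-1},
  {"tx":0.56,"ty":0,"tz":0.09,"roll":0,"fingers":-1},
  {"tx":0.64,"ty":0,"tz":0.12,"roll":0,"fingers":-1},
])

```text
clock: 15.2
position: [0.6546, -0.0412, 0.1695]
tool_rot: [179.5, -0.0, 1.5]
ft_force: [0.7, -8.0, 1.6]
grip_width: 0.0247
grip_force: 20.3
```

```bash
python3 - <<'E'
from h import *
p=np.load('pose.npy')
s=manip.sense();print(frm(p,s['position']).round(1),np.round(s['tool_rot'],1),np.round(s['ft_force'],1),s['grip_width'],s['clock'])
E
```

```text
[  64.7 -111.4  169.5] [179.5  -0.    1.5] [ 0.7 -8.   1.6] 0.02468688923682992 15.2
```

Emit:
arm_command([
  {"tx":0,"ty":0.06,"tz":0,"roll":0,"fingers":-1},
  {"tx":0,"ty":0.12,"tz":0,"roll":0,"fingers":-1},
  {"tx":0,"ty":0.18,"tz":0,"roll":0,"fingers":-1},
  {"tx":0,"ty":0.24,"tz":0,"roll":0,"fingers":-1},
  {"tx":0,"ty":0.25,"tz":0,"roll":0,"fingers":-1},
  {"tx":0,"ty":0.25,"tz":0,"roll":0,"fingers":-1},
])

```text
clock: 15.8
position: [0.6556, -0.0586, 0.1699]
tool_rot: [-179.9, -0.1, 1.7]
ft_force: [5.0, 2.4, 2.1]
grip_width: 0.024
grip_force: 20.0
```

```bash
python3 - <<'E'
from h import *
p=np.load('pose.npy')
s=manip.sense();print(frm(p,s['position']).round(1),np.round(s['tool_rot'],1),np.round(s['ft_force'],1),s['grip_width'],s['clock'])
E
```

```text
[  65.2 -128.9  169.9] [-1.799e+02 -1.000e-01  1.700e+00] [5.  2.4 2.1] 0.023995693427679862 15.8
```

Emit:
arm_command([
  {"tx":0,"ty":0,"tz":0,"roll":0,"fingers":-0.13},
  {"tx":0,"ty":0,"tz":0,"roll":0,"fingers":-0.13},
  {"tx":0,"ty":0,"tz":0,"roll":0,"fingers":-0.13},
  {"tx":0,"ty":0,"tz":-0.2,"roll":0,"fingers":-0.13},
  {"tx":0,"ty":0,"tz":-0.5,"roll":0,"fingers":-0.13},
  {"tx":0,"ty":0,"tz":-0.9,"roll":0,"fingers":-0.13},
  {"tx":0,"ty":0,"tz":-0.9,"roll":0,"fingers":-0.13},
])

```text
clock: 16.5
position: [0.6573, -0.0606, 0.2656]
tool_rot: [179.9, -0.6, 1.6]
ft_force: [0.5, -0.1, 0.1]
grip_width: 0.0379
grip_force: 0.0
```

Emit:
arm_command([
  {"tx":-0.4,"ty":0.4,"tz":0,"roll":0,"fingers":-0.13},
  {"tx":-0.7,"ty":0.7,"tz":0,"roll":0,"fingers":-0.13},
  {"tx":-1,"ty":1,"tz":0,"roll":0,"fingers":-0.13},
  {"tx":-1,"ty":1,"tz":0,"roll":0,"fingers":-0.13},
])

```text
clock: 16.9
position: [0.5526, -0.1705, 0.2587]
tool_rot: [179.8, 0.3, 1.1]
ft_force: [0.2, -0.7, -0.5]
grip_width: 0.0381
grip_force: 0.0
```

```bash
python3 - <<'E'
from h import *
p=np.load('pose.npy')
s=manip.sense();print(frm(p,s['position']).round(1),np.round(s['ft_force'],1),s['clock'])
o=[]
for c in('side','top'):
  im=manip.capture(c)
  for t in('block','grip','stem_ball','jar','tape','brayer'):
    for d in manip.spot_point(c,t):print(c,t,round(d['p'],2),world(c,d['xyz']).round(3),frm(p,world(c,d['xyz'])).round(1))
  u,v=proj(c,tow(p,[20,-30,90]))[0].astype(int)
  o.append(cv2.resize(im[v-50:v+50,u-65:u+65],None,fx=3,fy=4.5,interpolation=cv2.INTER_CUBIC))
cv2.imwrite('pics/end.png',np.hstack(o))
E
```

```text
[ -40.8 -237.8  258.7] [ 0.2 -0.7 -0.5] 16.9
side block 0.96 [0.633 0.065 0.031] [45.9 -4.9 30.7]
side block 0.84 [0.46  0.295 0.003] [-119.9  230.5    2.7]
side grip 0.66 [ 0.662 -0.058  0.174] [  71.5 -128.7  173.6]
side stem_ball 0.61 [ 0.619 -0.058  0.095] [  28.8 -127.2   95.1]
side jar 0.91 [ 0.481 -0.29  -0.001] [-116.  -354.8   -1.2]
side jar 0.52 [0.715 0.073 0.031] [128.5   0.9  31.3]
side tape 0.85 [ 0.687 -0.34  -0.   ] [ 8.87e+01 -4.11e+02 -1.00e-01]
side brayer 0.63 [ 0.585  0.064 -0.001] [-2.1 -4.4 -1. ]
top block 0.71 [0.63  0.069 0.028] [43.2 -0.6 28. ]
top block 0.69 [ 0.461  0.29  -0.003] [-119.5  225.3   -2.8]
top grip 0.53 [ 0.657 -0.058  0.178] [  66.6 -128.7  177.9]
top stem_ball 0.39 [ 0.621 -0.059  0.094] [  30.5 -128.4   94. ]
top tape 0.71 [ 0.691 -0.334  0.001] [  92.6 -405.2    1.5]
top brayer 0.72 [ 0.662  0.364 -0.   ] [ 84.  293.2  -0. ]
```

View pics/end.png

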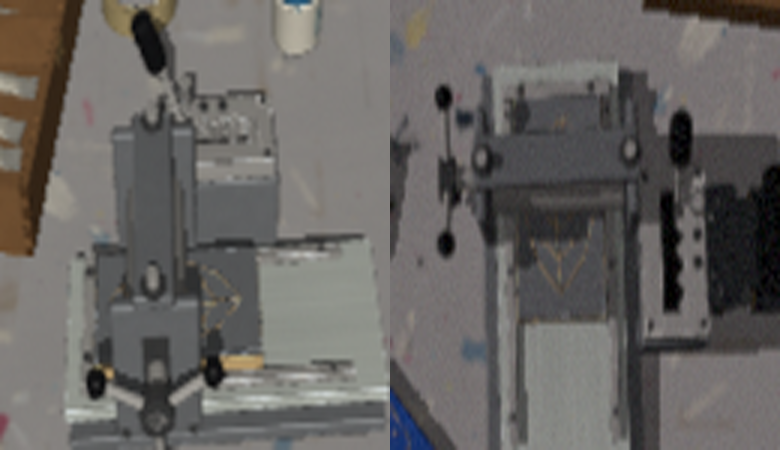

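The lever (grip at side crop (150,40), top crop (680,135)) stands by the tall screw in the last notch. The block's dark face runs up to the stop bar (top crop (560,95)), and the neighbouring things are where they were.

```bash
python3 -c "
from plant import manip
print(manip.hand_in())"
```

```text
the job is handed in; nothing more can be done
None
```

The job is handed in: the block is up against the stop bar, the lever sits in the +30 mm notch beside the tall thumbscrew, and the jar, ink roller and tape were not touched.

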